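Draw a dose on the bench-top jam filler and hold it

TASK

Get the bench-top jam filler ready to dose: first turn its valve lever so that it points squarely along the pipe to the hopper (draw), then pull the D-handle straight out until the pointer on its yoke lines up with the dose marker on the steel scale. The plunger springs home if let go, so finish while still holding the handle there, with the valve left on draw. Leave the dose marker where it is set and do not disturb the jars, the heart cutter or the rolling pin.

Things in the scene. Friction and masses are not known exactly. Their poses are not given: they have to be found in the camera images.
- filler: Fixed steel piston filler. Origin on the table under its level cylinder (54 mm wide, axis 140 mm up). +y runs along the cylinder from the D-handle to the valve (y 70 mm) and the closed hopper (y 370 mm, 188 mm wide, 390 mm tall); +x is the nozzle side, z up. From the valve, pipes at 140 mm height run along +y to the hopper and along +x to the nozzle (turns down at x 125 mm).
- valve (a joint): Angle of the valve lever in rad about its upright stem, growing anticlockwise seen from above: 0 = lever points along +x of the filler, over the nozzle pipe (discharge); 1.571 = lever points along +y, over the hopper pipe (draw). It turns freely past both (-0.5 to 2.1), stays where it is left, and needs about 0.2 N m.
- lever_grip (a point): Middle of the valve lever's black grip, 85 mm from the stem's axis, 206 mm above the table. The grip is a level round bar, 16 mm in diameter, from 47 to 118 mm from the axis. Below it the valve's pipes and clamps rise to 167 mm. The point's x axis points outwards along the lever, z up.
- valve_axis (a point): Point on the axis of the valve stem at the height of the lever's grip, 206 mm above the table; the axis is upright.
- plunger (a joint): How far the plunger with its D-handle is drawn out along -y of the filler, in m: 0 = home, 0.085 = hard stop. A return spring pulls it home: about 6 N at 0, growing by 1.1 N per 10 mm (about 12 N at 55 mm).
- handle (a point): Middle of the D-handle's black grip: level bar along the filler's x, 18 mm thick, 80 mm long, 140 mm above the table, nothing above it. Two 13 mm rods, 100 mm apart, join it to the yoke plate: the free gap between bar axis and yoke is 66 mm (along y) by 87 mm. Axes parallel to the filler's. Moves with the plunger.
- index (a point): Tip of the small pointer on the +x end of the yoke plate, 144 mm above the table, beside the scale; moves with the plunger. Axes parallel to the filler's. With the plunger home it is 132 mm from the filler's origin towards -y.
- dose_mark (a point): Tip of the dose marker, a 24 x 12 x 10 mm dark steel saddle with black thumbscrew on the flat steel scale (ticks every 5 mm) beside the D-handle's +x side; 144 mm up, 30 to 60 mm further to -y than the pointer's home place, 2 mm beside its path. Draw the handle by the distance between the tips along y. Axes parallel to the filler's. It slides if pushed with 9 N, but must stay.
- glass_jar: Loose empty glass jar, 60 mm wide, 70 mm tall, standing below the nozzle; origin at the centre of its underside.
- jam_jar: Loose full jam jar with metal cap, 66 mm wide, 85 mm tall, standing on the robot's side of the filler; origin at the centre of its underside.
- cutter: Loose heart-shaped sheet-metal biscuit cutter, about 75 mm across, 25 mm tall, on the 18 mm thick pastry board; origin at its underside inside the heart.
- rolling_pin: Loose wooden rolling pin, barrel 60 mm by 240 mm, 440 mm with its handles, lying along its x on the pastry board; origin below the middle of the barrel.

How it is judged:
On the way, in this order (a step that is already met when the one before it is completed fails the run):
1. the valve lever stands on draw, along the hopper pipe, with the plunger still home (value of joint valve between 1.441 and 1.701 rad and value of joint plunger below 0.006 m and velocity of joint valve between -0.1 and 0.1 rad/s), for 0.2 s.
2. the plunger is drawn out by the gripper so that its pointer meets the dose marker (value of joint valve between 1.441 and 1.701 rad and y of index in the frame of dose_mark between -0.004 and 0.004 m and value of joint plunger above 0.024 m and contact force between the fingers and plunger above 3 N), for 0.2 s.
At the end, for the whole second after the job is handed in: The gripper's fingers hold the D-handle at rest (more than 3 N between them) with the pointer within 4 mm of the dose marker along the scale, the valve lever is within 0.13 rad (7.5 degrees) of the hopper pipe's direction, and both jars stand upright (all of step 2 and velocity of joint plunger between -0.01 and 0.01 m/s and angle between each of glass_jar, jam_jar's own z axis and vertical below 0.2 rad); the arm keeps its last pose, push and grip.
It fails at once if the plunger is drawn out (more than 12 mm) while the valve lever is more than 0.2 rad off the hopper pipe's direction (value of joint plunger above 0.012 m and (value of joint valve below 1.371 rad or value of joint valve above 1.771 rad)).
It fails at once if the dose marker is shifted by more than 4 mm (distance of dose_mark from where it was at the start of the episode above 0.004 m).
It fails at once if a jar, the cutter or the rolling pin is moved by more than 30 mm (distance of any of glass_jar, jam_jar, cutter, rolling_pin from where it was at the start of the episode above 0.03 m).
It also fails if it takes over 53 s, if anything falls off the work surface, if the arm or the gripper's body presses on something with over 40 N, if the wrist force passes 120 N, or if a joint passes its speed limit or range.

ROBOT

A 6-joint arm with a two-finger parallel gripper is mounted at the origin on the work surface. World frame = base frame: x ahead of the robot, y to its left, z up, the work surface at z = 0. Lengths are in m, angles in rad, forces in N, time in s.
With the tool pointing down it reaches from about 0.275 to 0.875 m from the base axis. Payload 12.5 kg.
Tool frame: the origin (TCP) lies on the centre line of the jaws, within the pads' length; the fingertips stand r.finger_overhang ahead of it and the grasp point (between the pads) lies 3 mm ahead of it (r.finger_overhang is the distance from the TCP to the fingertips, in m); z points along the fingers, y is the direction in which the jaws open and shut (so a half turn about z gives the same grasp; the last joint's range is limited). The gripper opens to 85 mm and grips with 20 to 120 N. Pads are 22 mm wide; open, the fingers measure 114 mm over their backs; the gripper's body (76 mm by 85 mm) begins 54 mm behind the grasp point. The pads swing forward as they close: fully open they stand 13 mm farther back than shut.
Start: joints at [-1.318, 0.351, 1.652, -0, 1.139, -0.085], TCP at [0.182, -0.519, 0.253] pointing down, gripper open.
Joint ranges: [-2.75, 2.75], [-0.79, 2.1], [0.01, 2.65], [-1.57, 4.71], [0.07, 3.14], [-2.87, 2.87]. Speed limits (rad/s): [2.22, 2.22, 2.79, 3.14, 3.14, 3.14].

INTERFACE

Orientations are given as a unit quaternion [x, y, z, w].
In Python, from cell import r, optics gives the robot as it stands. The module is installed in compiled form; this text tells all that it offers. Calls block until the motion is done:
- r.move_to(position, orientation): joint-space move of the TCP to a pose.
- r.move_linear(position, rot=None, vel=0.15): straight line of the TCP; rot=None keeps the orientation; vel is the mean speed in m/s.
- r.set_joints(angles): joint-space move.
- r.set_gripper(opening, squeeze=None): opening from 0.0 (shut) to 1.0 (fully open); squeeze is the grip in N (None keeps the last); returns when the fingers have stopped.
- r.sleep(seconds).
- r.inverse_kinematics(position, orientation): joint angles nearest the present ones, or None.
- optics.get_image(name): name is "scene" or "top" or "wrist"; returns a dict with "pixels" (480x640x3 uint8, red, green, blue), "depth" (480x640 float32, m along the optical axis (not along the pixel's ray), 0 where there is no reading), "fx", "fy", "cx", "cy" (pixels), "camera_from_world" (4x4, takes a point from world to camera coordinates); the wrist camera has in their place "mount" (4x4, takes a point from camera to tool coordinates, whose origin is the TCP and whose axes are the flange's). Camera axes: x right, y down, z forward; pixel columns grow to the right and rows downward; lengths in m; the calibration is good to about 2 mm. A picture is of the moment at which its call begins: read the wrist's pose just before it.
A pose or a line that the arm cannot do raises r.PlanningError and nothing moves.
- r.hand_in(): hands the job in, once; it reports no verdict.
Readings, each from a call of its own:
- r.current_t(): time.
- r.current_q(): joint angles.
- r.current_qvel(): joint speeds.
- r.current_effort(): joint torques, N m.
- r.current_tool_pos(): TCP position.
- r.current_ee_rot(): TCP orientation.
- r.current_contact_force(): force on the tool from outside, world axes, zero at the start.
- r.current_torque(): the same for the moment, N m.
- r.current_opening(): opening from 0.0 (shut) to 1.0 (fully open).
Only numpy, scipy, OpenCV 4.12 (cv2) and the standard library are available. Lean on these libraries where they do the work, as an engineer would, in place of code of your own. Each camera call takes 0.05 s, during which the arm holds its last target.

## Working session

There is one attempt and no reset: what is moved stays moved. The work goes in short steps, each a Python script; the robot and the scene stay as the last script left them, time stands still between calls to the robot, and variables do not carry over. Pictures are saved under pics/ and viewed, and the job is handed in when it is done.

```bash
mkdir -p pics
python3 - <<'E'
from cell import r, optics
import cv2, numpy as np
for n in ["scene","top","wrist"]:
    d=optics.get_image(n)
    cv2.imwrite(f"pics/{n}0.png",d["pixels"][:,:,::-1]); np.savez(f"{n}0.npz",**d)
    print(n,d["fx"],d["cx"],d["cy"]); print(np.round(d.get("camera_from_world",d.get("mount")),3))
print(r.current_t(),r.current_tool_pos(),r.current_ee_rot(),r.finger_overhang)
E
```

```text
scene 479.39828661368017 323.99390613903074 241.0509234140414
[[ 0.243  0.97   0.013  0.039]
 [ 0.6   -0.139 -0.788 -0.247]
 [-0.762  0.199 -0.616  1.435]
 [ 0.     0.     0.     1.   ]]
top 510.4446597076341 324.0081025663484 235.91365508242782
[[-5.000e-03 -1.000e+00 -1.000e-03 -1.590e-01]
 [-9.870e-01  5.000e-03 -1.620e-01  5.460e-01]
 [ 1.620e-01  0.000e+00 -9.870e-01  1.048e+00]
 [ 0.000e+00  0.000e+00  0.000e+00  1.000e+00]]
wrist 356.6767628312405 319.02479477608784 245.68265165320557
[[ 0.001 -0.96  -0.278  0.071]
 [ 1.     0.     0.001  0.001]
 [-0.    -0.278  0.96  -0.119]
 [ 0.     0.     0.     1.   ]]
0.15 [ 0.18225284 -0.5186892   0.25289017] [ 9.85769362e-01  1.68102880e-01 -3.59549686e-05 -4.30129472e-04] 0.022
```

View pics/scene0.png

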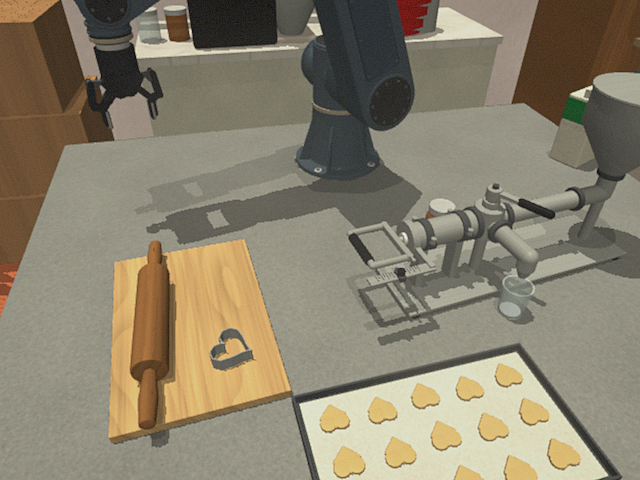

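View pics/top0.png

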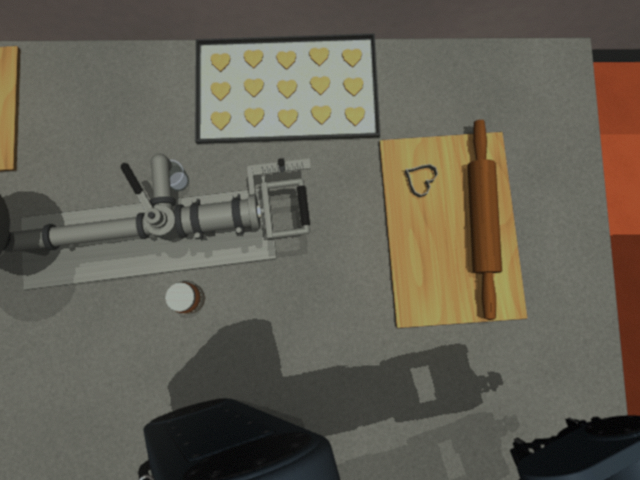

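View pics/wrist0.png

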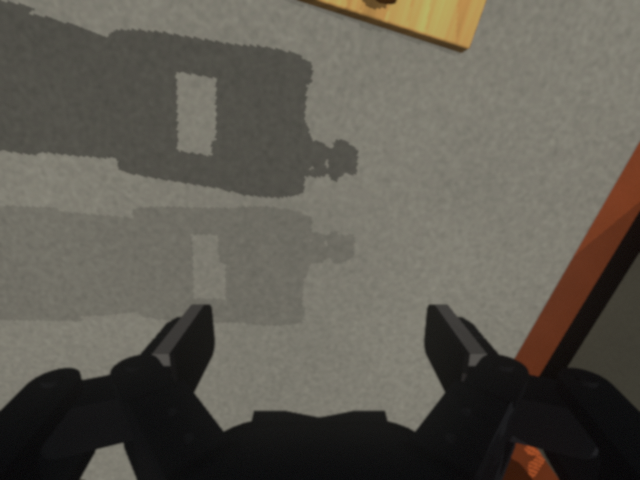

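The scene view shows the filler, with the D-handle near (365,248), the marker's thumbscrew at (401,272) and the lever grip at (537,207). In the top view the grip runs (124,165)–(143,193), the stem is at (158,217), the handle bar at (303,205), the marker at (281,164) and the jam jar at (182,297). Next I'll zoom in and measure.

```bash
cat > h.py <<'E'
import numpy as np, cv2
def ray(d,u,v):
    T=d["camera_from_world"];R=T[:3,:3];t=T[:3,3]
    c=-R.T@t; k=R.T@np.array([(u-d["cx"])/d["fx"],(v-d["cy"])/d["fy"],1.]); return c,k
def onz(d,u,v,z):
    c,k=ray(d,u,v); return c+k*(z-c[2])/k[2]
def proj(d,p):
    T=d["camera_from_world"]; q=T[:3,:3]@np.asarray(p)+T[:3,3]
    return d["fx"]*q[0]/q[2]+d["cx"], d["fy"]*q[1]/q[2]+d["cy"]
def wd(d,pos,quat):
    from scipy.spatial.transform import Rotation as R
    T=np.eye(4);T[:3,:3]=R.from_quat(quat).as_matrix();T[:3,3]=pos
    d=dict(d); d["camera_from_world"]=np.linalg.inv(T@d["mount"]); return d
E
python3 - <<'E'
from h import *
t=dict(np.load("top0.npz")); s=dict(np.load("scene0.npz"))
g=t["pixels"].max(axis=2)
for name,(u0,u1,v0,v1),z in [("lever",(115,150,155,200),.206),("bar",(290,315,175,235),.14)]:
    m=(g[v0:v1,u0:u1]<50).astype(np.uint8)
    n,l,st,c=cv2.connectedComponentsWithStats(m)
    i=1+st[1:,4].argmax(); vv,uu=np.nonzero(l==i)
    P=np.array([onz(t,u+u0,v+v0,z)[:2] for u,v in zip(uu,vv)])
    (cx,cy),sz,a=cv2.minAreaRect(P.astype(np.float32)*1000)
    w,V=np.linalg.eigh(np.cov(P.T)); 
    print(name,st[i],P.mean(0),(cx,cy),sz,"dir",V[:,1],np.degrees(np.arctan2(V[1,1],V[0,1])))
crop=t["pixels"][140:250,230:330,::-1]; cv2.imwrite("pics/tz.png",cv2.resize(crop,None,fx=5,fy=5,interpolation=cv2.INTER_CUBIC))
crop=s["pixels"][160:330,330:570,::-1]; cv2.imwrite("pics/sz.png",cv2.resize(crop,None,fx=3.3,fy=3.3,interpolation=cv2.INTER_CUBIC))
crop=t["pixels"][150:260,90:240,::-1]; cv2.imwrite("pics/tz2.png",cv2.resize(crop,None,fx=5,fy=5,interpolation=cv2.INTER_CUBIC))
E
```

```text
lever [  6   8  21  31 246] [0.62874084 0.1951737 ] (629.2202758789062, 195.32928466796875) (64.64484405517578, 13.79940414428711) dir [-0.85391726 -0.5204088 ] -148.64032308752275
bar [  7  11  13  40 327] [ 0.59015585 -0.12036599] (590.762939453125, -119.82760620117188) (78.81519317626953, 17.734853744506836) dir [-0.99349608 -0.1138663 ] -173.46176091067326
```

View pics/tz.png

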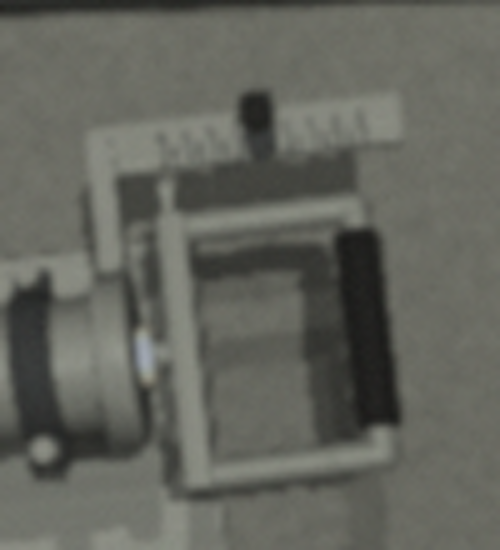

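View pics/sz.png

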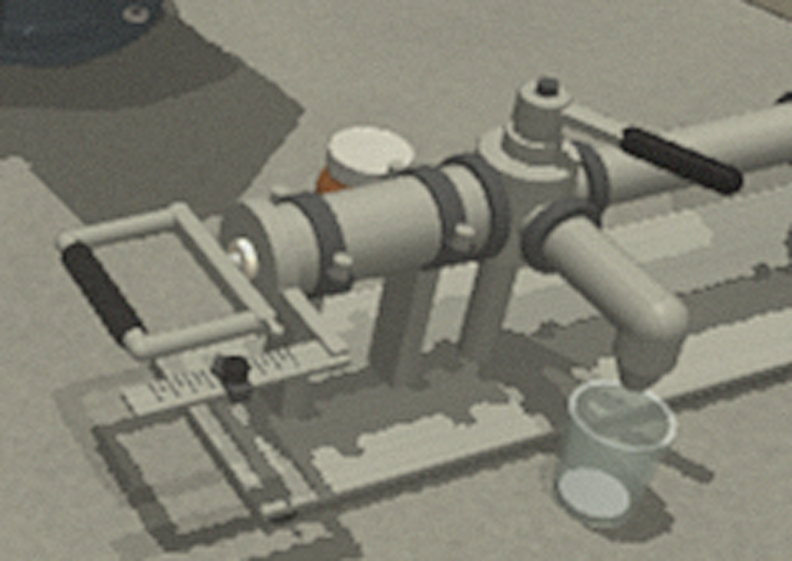

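View pics/tz2.png

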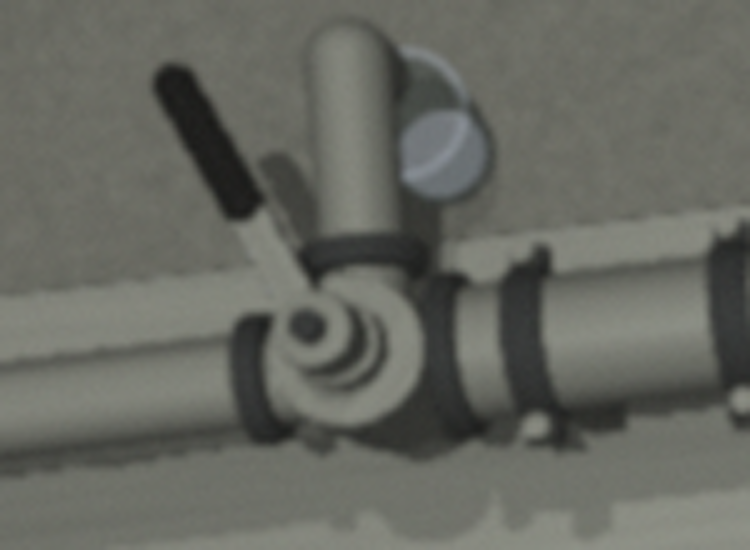

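```bash
cat >> h.py <<'E'
from scipy.spatial.transform import Rotation as Rot
def down(yaw):  # tool x at yaw, z down
    c,s=np.cos(yaw),np.sin(yaw)
    return Rot.from_matrix(np.array([[c,s,0],[s,-c,0],[0,0,-1]])).as_quat()
E
python3 - <<'E'
from h import *
from cell import r, optics
y=np.radians(6.7); xh=np.array([np.cos(y),np.sin(y)]); yh=np.array([-xh[1],xh[0]])
p=np.array([.590,-.120])+0.04*yh+0.0*xh
r.move_to([p[0],p[1],.31],down(y)); r.sleep(.3)
pos,q=r.current_tool_pos(),r.current_ee_rot()
d=optics.get_image("wrist"); np.savez("w1.npz",pos=pos,q=q,**d)
cv2.imwrite("pics/w1.png",d["pixels"][:,:,::-1]); print(r.current_t(),pos,r.current_q())
E
```

```text
2.6417 [ 0.5852726  -0.08058901  0.30996713] [-2.15505764e-01  3.76244363e-01  1.47190651e+00 -1.01962090e-05
  1.29346642e+00  1.23873588e+00]
```

View pics/w1.png

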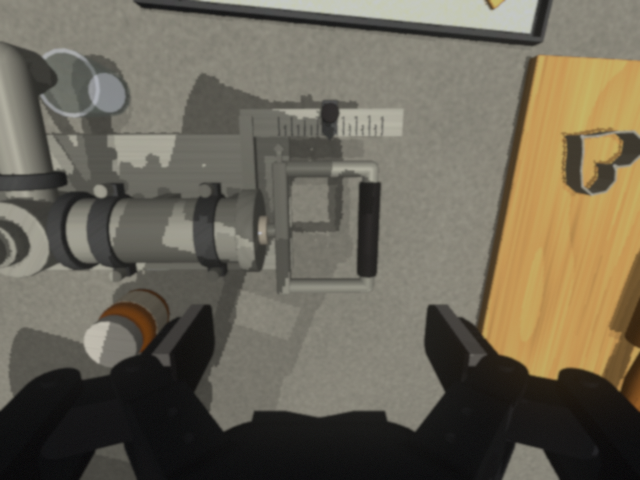

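The wrist view shows the D-handle: bar at (369,229), yoke at x≈282, pointer near (280,150) and marker at (329,115). Zooming in on the tips.

Run:
```python
from h import *
f=dict(np.load("w1.npz")); d=wd(f,f["pos"],f["q"])
c=d["pixels"][90:190,230:410,::-1]; cv2.imwrite("pics/w1z.png",cv2.resize(c,None,fx=4.4,fy=4.4,interpolation=cv2.INTER_CUBIC))
g=d["pixels"].max(axis=2)
u0,u1,v0,v1=350,390,170,290
n,l,st,c=cv2.connectedComponentsWithStats((g[v0:v1,u0:u1]<50).astype(np.uint8))
i=1+st[1:,4].argmax(); vv,uu=np.nonzero(l==i)
P=np.array([onz(d,u+u0,v+v0,.14)[:2] for u,v in zip(uu,vv)])
print(cv2.minAreaRect(P.astype(np.float32)*1000)); w,V=np.linalg.eigh(np.cov(P.T)); print(V[:,1],np.degrees(np.arctan(V[1,1]/V[0,1])))
dep=d["depth"]; print("bar z", [ (np.linalg.inv(d["camera_from_world"])@np.r_[np.array([(369-d["cx"])/d["fx"],(229-d["cy"])/d["fy"],1])*dep[229,369],1])[:3]])
```

```text
((590.6950073242188, -121.80699157714844), (79.69727325439453, 15.609251976013184), 6.884550094604492)
[-0.99264586 -0.12105453] 6.952966684887189
bar z [array([ 0.59369619, -0.12120457,  0.14831725])]
```

View pics/w1z.png

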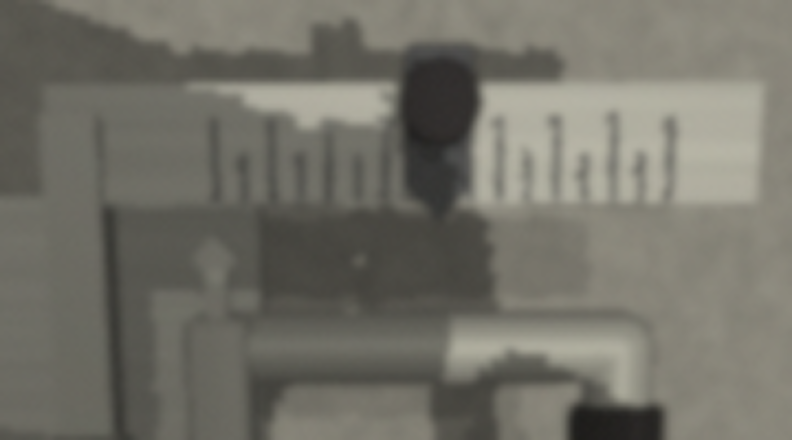

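Run:
```python
from h import *
f=dict(np.load("w1.npz")); d=wd(f,f["pos"],f["q"])
y=np.radians(6.9); xh=np.array([np.cos(y),np.sin(y)]); yh=np.array([-xh[1],xh[0]])
I=onz(d,278.2,144.1,.144)[:2]; M=onz(d,329.5,139.5,.144)[:2]; B=np.array([.5907,-.1215])
print(I,M,"dy",(M-I)@yh,"dx",(M-I)@xh)
print("bar->index in filler",(I-B)@xh,(I-B)@yh)
t=dict(np.load("top0.npz"))
I2=onz(t,263,175,.144)[:2];M2=onz(t,282,171,.144)[:2];print("top",I2,M2,(M2-I2)@yh)
# valve cap top in top view; height via depth
s=t; u,v=90+306/5,150+326/5; z=t["depth"][int(round(v)),int(round(u))]
P=np.linalg.inv(t["camera_from_world"])@np.r_[np.array([(u-t["cx"])/t["fx"],(v-t["cy"])/t["fy"],1])*z,1]; print("cap",P)
V=P[:2]; G=np.array([.6292,.1953]); print("V-B filler",(V-B)@xh,(V-B)@yh,"grip dist",np.linalg.norm(G-V),np.degrees(np.arctan2(*(G-V)[::-1])))
c=t
# scale edge line in wrist: far edge of scale slope at z .14
a=onz(d,230+45/4.4,90+85/4.4,.14)[:2]; b=onz(d,230+765/4.4,90+82/4.4,.14)[:2]; print("scale yaw",np.degrees(np.arctan2(*( (a-b)*[-1,1]))))
```

```text
[ 0.65092152 -0.04212204] [ 0.65889724 -0.08089747] dy -0.03945277277863214 dx 0.0032595989633118203
bar->index in filler 0.06932157013775843 0.07156823376758358
top [ 0.65133541 -0.04162854] [ 0.65935757 -0.07920859] -0.03827163025553281
cap [0.55613223 0.15100864 0.21600391 1.        ]
V-B filler -0.0015790776675597795 0.27468781717618346 grip dist 0.08544368307567392 31.222911958777942
scale yaw 6.9331345896982945
```

Run:
```python
from h import *
from cell import r, optics
V=np.array([.5565,.1508]); a=np.radians(31.2); p=V+.085*np.array([np.cos(a),np.sin(a)])
r.move_to([p[0],p[1],.30],down(a)); r.set_gripper(.6); r.sleep(.2)
pos,q=r.current_tool_pos(),r.current_ee_rot()
d=optics.get_image("wrist"); np.savez("w2.npz",pos=pos,q=q,**d)
cv2.imwrite("pics/w2.png",d["pixels"][:,:,::-1]); print(r.current_t(),pos,r.current_q())
d=wd(d,pos,q)
for n,P in [("V",[*V,.206]),("G",[*p,.206])]: print(n,proj(d,P))
for ang in range(31,101,10):
    A=np.radians(ang); x=V+.085*np.array([np.cos(A),np.sin(A)])
    print(ang, r.inverse_kinematics([*x,.206],down(A)))
```

```text
4.4083 [0.62920133 0.19481545 0.29998372] [ 2.29635143e-01  5.15392231e-01  1.28631791e+00 -2.38473815e-05
  1.33988066e+00  1.25585192e+00]
V (np.float64(317.63877408049035), np.float64(375.1057928520253))
G (np.float64(317.56626487272194), np.float64(259.10818161935623))
31 [ 2.29200358e-01  5.94134386e-01  1.39122282e+00 -4.44089210e-16
  1.15623545e+00  1.25894462e+00]
41 [ 2.50141105e-01  5.85796790e-01  1.40545142e+00 -4.44089210e-16
  1.15034444e+00  1.10535244e+00]
51 [ 2.69685243e-01  5.73740436e-01  1.42593005e+00 -4.44089210e-16
  1.14192217e+00  9.50363651e-01]
61 [ 2.87371445e-01  5.58278580e-01  1.45202331e+00 -4.44089210e-16
  1.13129076e+00  7.93516928e-01]
71 [ 3.02728407e-01  5.39805979e-01  1.48294079e+00 -4.44089210e-16
  1.11884588e+00  6.34340965e-01]
81 [ 3.15277157e-01  5.18787902e-01  1.51776831e+00 -4.44089210e-16
  1.10503644e+00  4.72356789e-01]
91 [ 3.24537812e-01  4.95751462e-01  1.55549703e+00 -4.44089210e-16
  1.09034416e+00  3.07084519e-01]
```

View pics/w2.png

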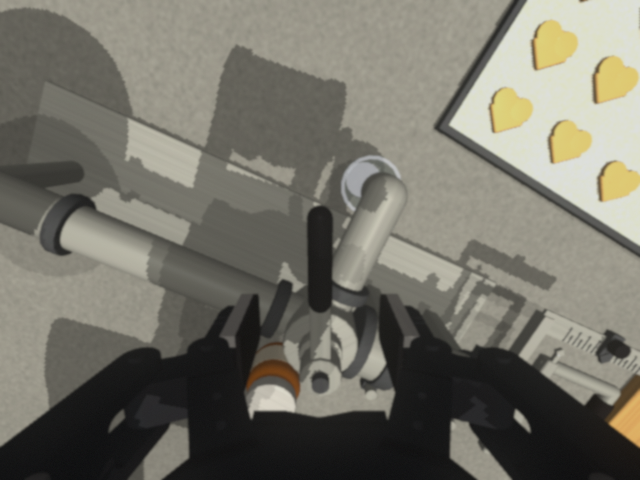

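The grip bar lies at (319,210–310), upright in the view, and its centre matches the predicted (318,259). Descending, gripping and swinging the lever.

Run:
```python
from h import *
from cell import r, optics
V=np.array([.5565,.1508])
def P(A,z): return [V[0]+.085*np.cos(A),V[1]+.085*np.sin(A),z]
a0,a1=np.radians(31.2),np.radians(96.9)
r.move_linear(P(a0,.206),vel=.1); print(r.current_contact_force())
r.set_gripper(0.,30); print("grip",r.current_opening(),r.current_contact_force(),r.current_t())
for A in np.linspace(a0,a1,8)[1:]:
    r.move_linear(P(A,.206),down(A),vel=.05)
    print(round(np.degrees(A)),np.round(r.current_contact_force(),1),round(r.current_t(),2))
r.sleep(.4); r.set_gripper(.5); r.sleep(.2); print(r.current_contact_force())
r.move_linear(P(a1,.31),vel=.12); r.sleep(.2)
pos,q=r.current_tool_pos(),r.current_ee_rot()
d=optics.get_image("wrist"); np.savez("w3.npz",pos=pos,q=q,**d)
cv2.imwrite("pics/w3.png",d["pixels"][:,:,::-1]); print(r.current_t(),r.current_q())
```

```text
[ 0.52569236  0.72498187 -0.02151494]
grip 0.1760845424544428 [-0.73110024  0.03104122  3.26396358] 5.9083
41 [-1.6 -1.7  5.3] 6.33
50 [-2.2 -1.9  6.5] 6.76
59 [-2.9 -3.6  5.1] 7.18
69 [-2.  -4.3  6.6] 7.61
78 [-0.7 -4.5  6.2] 8.03
88 [ 0.6 -5.6  5.5] 8.46
97 [ 0.3 -7.1  4.6] 8.88
[ 0.20461     0.37926897 -1.01305069]
11.1333 [3.28273915e-01 3.84400040e-01 1.46138831e+00 2.42681231e-06
 1.29665225e+00 2.07826488e-01]
```

View pics/w3.png

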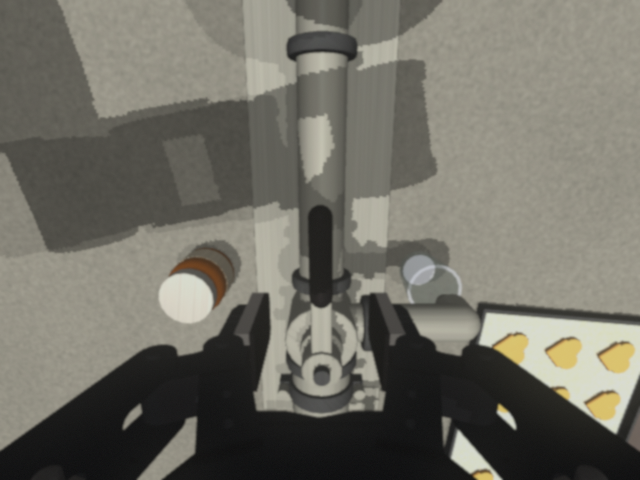

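The lever grip (319,207–303) lies upright over the hopper pipe, whose centre is at x≈322, so it is squarely on draw. On to the handle.

Run:
```python
from h import *
from cell import r, optics
y=np.radians(6.9); yh=np.array([-np.sin(y),np.cos(y)]); B=np.array([.5907,-.1215])
r.move_to([*B,.29],down(y)); r.set_gripper(.7); 
r.move_linear([*B,.143],vel=.1); print(r.current_contact_force())
r.set_gripper(0.,60); r.sleep(.2); print(r.current_opening(),r.current_contact_force(),r.current_tool_pos())
p=B-.0395*yh
r.move_linear([*p,.143],vel=.03); r.sleep(.5)
pos,q=r.current_tool_pos(),r.current_ee_rot(); print(pos,p,r.current_contact_force(),r.current_opening())
for n in ["wrist","scene","top"]:
    d=optics.get_image(n); np.savez(n+"4.npz",pos=pos,q=q,**d); cv2.imwrite(f"pics/{n}4.png",d["pixels"][:,:,::-1])
s=d=dict(np.load("scene4.npz")); c=s["pixels"][190:320,330:500,::-1]; cv2.imwrite("pics/s4z.png",cv2.resize(c,None,fx=4.5,fy=4.5,interpolation=cv2.INTER_CUBIC))
print(r.current_t())
```

```text
[-0.1128002   0.1902355   0.24269679]
0.1904225768250263 [-1.59444953  3.97224938  5.22316362] [ 0.59071574 -0.12119696  0.14333596]
[ 0.59534919 -0.15953452  0.14333551] [ 0.59544541 -0.16071392] [-3.15980563  9.88864847  6.79931817] 0.19096499538055337
17.1917
```

View pics/wrist4.png

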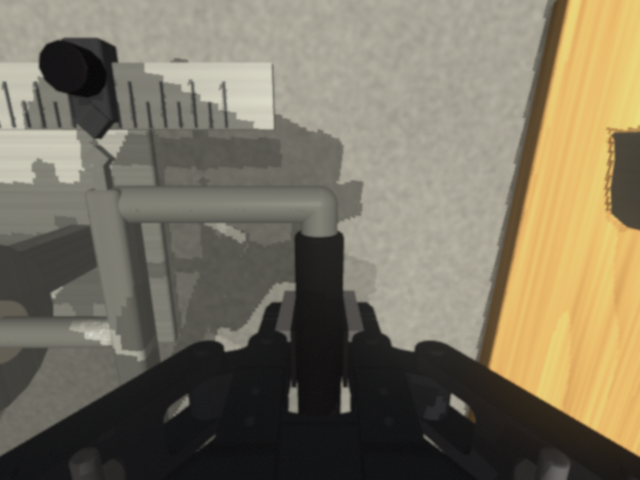

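View pics/s4z.png

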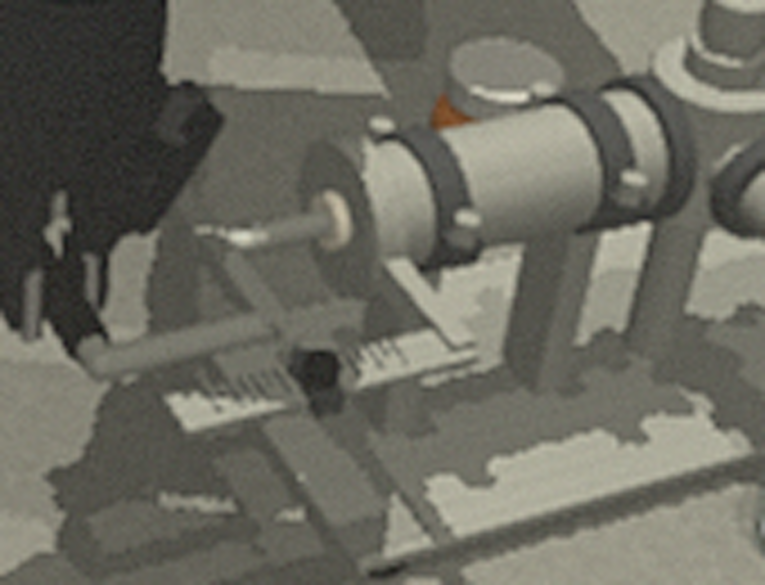

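View pics/top4.png

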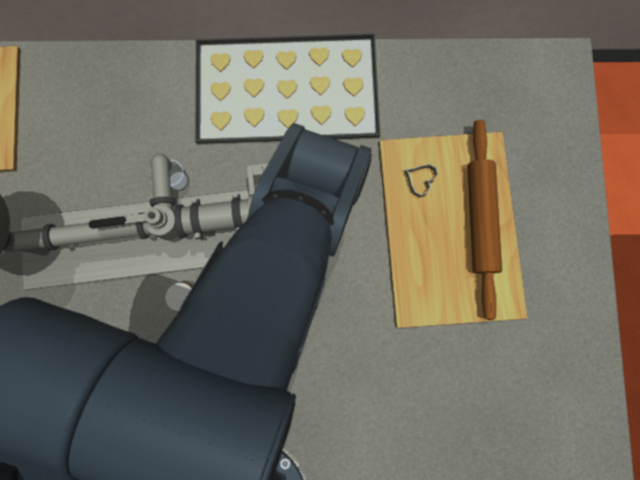

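The wrist view shows the bar held between the pads, with the pointer near (105,150) just below the marker tip (97,137). The TCP is about 1 mm short because of the spring load. Zooming in to measure.

Run:
```python
from h import *
f=dict(np.load("wrist4.npz"))
c=f["pixels"][110:210,50:180,::-1]; c=cv2.convertScaleAbs(c,alpha=1.6); cv2.imwrite("pics/w4z.png",cv2.resize(c,None,fx=6,fy=6,interpolation=cv2.INTER_CUBIC))
```

```text
(no output)
```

View pics/w4z.png

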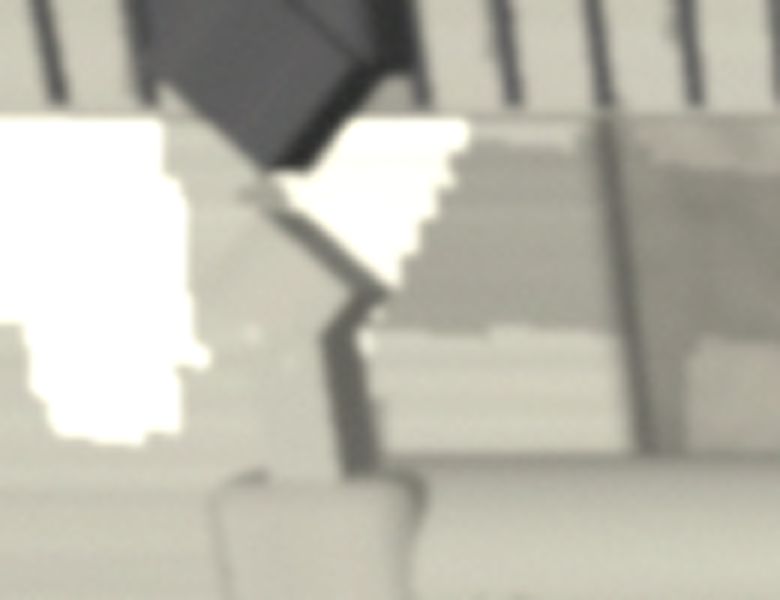

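The pointer tip (zoom x≈262) and the marker tip (x≈265) line up to well under 1 mm, at about 19 zoom px per mm. The travel check reads 38.6 mm against 39.5 mm measured. The difference is about 0.9 mm, inside the ±4 mm tolerance. The lever lies along the pipe in the top view and the marker has not visibly moved.

Run:
```python
from cell import r
print(r.current_t(),abs(r.current_qvel()).max(),r.current_opening(),r.current_contact_force(),r.current_tool_pos()); r.hand_in()
```

```text
17.1917 0.001839879757370612 0.190325941784223 [-3.28921774  9.29650069  7.51739634] [ 0.59534522 -0.15954843  0.1433366 ]
the job is handed in; nothing more can be done
```

The jam filler is set to dose and I handed the job in at about 17 s. The gripper was still holding the D-handle at the dose marker, and the valve was on draw. No verdict is reported at hand-in.

- **Valve:** I gripped the lever, swung it from about 24° to the hopper pipe's direction and released it. The wrist view then showed it lying squarely along the pipe.
- **Plunger:** I gripped the bar with 60 N and pulled it straight out. The spring load read about 10 N and the arm was at rest.
- **Pointer against marker:** The last close-up shows the two tips lined up to well under 1 mm. The tool's travel of 38.6 mm came out about 0.9 mm short of the 39.5 mm I measured between the tips beforehand. Both are inside the 4 mm tolerance, so I left it.
- **Loose things:** The glass jar, the cutter and the rolling pin look unmoved in the last top view. The jam jar was partly hidden by the arm there, but what shows is where it started. I had no separate measurement of the dose marker's own position; it simply looked unmoved.

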